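# Set the charger for the lamp on the orange ring

### The job

One of the three cordless lamps stands on the orange charging ring. Turn the dial on the sloping charger box until its white pointer points at the dot of that lamp's colour, and only then press the green start button fully in and let it go. Leave the lamps and everything else on the desk where they are.

Things in the scene. Friction and masses are not known exactly. Their poses are not given: they have to be found in the camera images.
- dial (a joint): angle of the charger's black dial, rad, 0 to 3.4, growing as it is turned clockwise seen looking at the face. The coloured dots on its white scale stand at: red 0.5, yellow 1.7, blue 2.9. It starts somewhere between red and yellow, and stays where it is left (light friction, about 0.04 N m).
- dial_grip (a point): point on the dial's axis, 7 mm below the top of its grip bar; turns with the dial. z: along the axis, out of the face, leaning 35 degrees from vertical towards the robot. x: along the bar (white pointer at the -x end). Bar 46 mm long, 14 wide (along y), 30 high, on a skirt of radius 24 mm whose top is 23 mm below this point; the face is 37 mm below it. At 1.7 rad the pointer points straight up the slope.
- start_top (a point): centre of the top of the round green start button, radius 15 mm, on the same sloping face, 125 mm to the right of the dial seen from the robot. z axis: out of the face; it is pressed along -z, travel 6 mm, fully in at about 5 N, and springs back.
- start (a joint): travel of the start button, m: 0 out, 0.006 fully in
- charger: the charger, fixed: a grey box 260 mm wide with a black face 170 mm long that slopes 35 degrees, lower edge towards the robot at 46 mm height, upper edge at 144 mm. Origin: on the table under the middle of the face; x horizontal, away from the robot; y to the left along the lower edge. Dial on its left half, button on its right half.
- ring (a point): centre of the orange charging ring (118 mm across, flat) on the plywood board; the board (400 x 130 x 14 mm, fixed, to the left of the charger) has three places 125 mm apart in a row, the other two with dark grey rings. A lamp stands on each. The lamp on this ring is within 15 mm of this point.
- lamp_red: cordless lamp with a black round base (86 mm across, 34 mm high), a flared red column and a silver tip, 258 mm high, about 0.45 kg, loose; origin at the centre of its underside, z up
- lamp_yellow: cordless lamp with a black round base (86 mm across, 34 mm high), a flared yellow column and a silver tip, 258 mm high, about 0.45 kg, loose; origin at the centre of its underside, z up
- lamp_blue: cordless lamp with a black round base (86 mm across, 34 mm high), a flared blue column and a silver tip, 258 mm high, about 0.45 kg, loose; origin at the centre of its underside, z up
- dish: bystander: round wooden dish of brass beads, 124 mm across, 30 mm high; origin at its underside
- calculator: bystander: flat black calculator, 150 x 80 x 16 mm; origin at its underside
- scale: bystander: flat black kitchen scale, 200 x 150 x 20 mm; origin at its underside
- tape: bystander: yellow roll of tape lying flat, 70 mm across, 20 mm high; origin at its underside
- screwdriver: bystander: screwdriver lying on the table, about 160 mm long; origin near its middle
Things that resemble listed ones, but are neither listed nor needed, are in the scene too. There is more than one size of the lamp_yellow; the job needs the smallest.

How it is judged (in metres and radians):
On the way, in this order (a step that is already met when the one before it is completed fails the run):
1. the dial points at the dot of the colour of the lamp on the orange ring (((horizontal distance between lamp_red and ring below 0.04 m and value of joint dial between 0.33 and 0.67 rad) or (horizontal distance between lamp_yellow and ring below 0.04 m and value of joint dial between 1.53 and 1.87 rad) or (horizontal distance between lamp_blue and ring below 0.04 m and value of joint dial between 2.73 and 3.07 rad))), for 0.2 s.
2. with the dial so set, the start button is pressed in (value of joint start above 0.0042 m and ((horizontal distance between lamp_red and ring below 0.04 m and value of joint dial between 0.33 and 0.67 rad) or (horizontal distance between lamp_yellow and ring below 0.04 m and value of joint dial between 1.53 and 1.87 rad) or (horizontal distance between lamp_blue and ring below 0.04 m and value of joint dial between 2.73 and 3.07 rad))), for 0.03 s.
At the end, for the whole second after the job is handed in: the dial is within 0.17 rad (10 degrees) of the dot matching the lamp on the orange ring, the start button is out again, the lamps stand upright within 30 mm of where they were, and the other things on the desk lie within 40 mm of where they were (((horizontal distance between lamp_red and ring below 0.04 m and value of joint dial between 0.33 and 0.67 rad) or (horizontal distance between lamp_yellow and ring below 0.04 m and value of joint dial between 1.53 and 1.87 rad) or (horizontal distance between lamp_blue and ring below 0.04 m and value of joint dial between 2.73 and 3.07 rad)) and value of joint start below 0.0015 m and not (distance of any of lamp_red, lamp_yellow, lamp_blue from where it was at the start of the episode above 0.03 m or angle between any of lamp_red, lamp_yellow, lamp_blue's own z axis and vertical above 0.35 rad) and not (distance of any of dish, calculator, scale, tape, screwdriver from where it was at the start of the episode above 0.04 m)); the robot touches nothing.
It fails at once if the start button is pressed in (over 3 mm) while the dial is not at the right dot (value of joint start above 0.003 m and not ((horizontal distance between lamp_red and ring below 0.04 m and value of joint dial between 0.33 and 0.67 rad) or (horizontal distance between lamp_yellow and ring below 0.04 m and value of joint dial between 1.53 and 1.87 rad) or (horizontal distance between lamp_blue and ring below 0.04 m and value of joint dial between 2.73 and 3.07 rad))).
It fails at once if a lamp is pushed more than 30 mm or tipped more than 20 degrees (distance of any of lamp_red, lamp_yellow, lamp_blue from where it was at the start of the episode above 0.03 m or angle between any of lamp_red, lamp_yellow, lamp_blue's own z axis and vertical above 0.35 rad).
It fails at once if another thing on the desk is moved more than 40 mm (distance of any of dish, calculator, scale, tape, screwdriver from where it was at the start of the episode above 0.04 m).
It also fails if it takes over 51 s, if anything falls off the work surface, if the arm or the gripper's body presses on something with over 40 N, if the wrist force passes 120 N, or if a joint passes its speed limit or range.

### The arm

A 6-joint arm with a two-finger parallel gripper is mounted at the origin on the work surface. World frame = base frame: x ahead of the robot, y to its left, z up, the work surface at z = 0. Lengths are in mm, angles in rad, forces in N, time in s.
With the tool pointing down it reaches from about 425 to 925 mm from the base axis. Payload 12.5 kg.
Tool frame: the origin (TCP) lies between the finger pads; the fingertips stand 11 mm ahead of it and the grasp point (between the pads) lies 8 mm behind it (tips_ahead is the distance from the TCP to the fingertips, in mm); z points along the fingers, y is the line along which they close (so a half turn about z gives the same grasp; the last joint's range is limited). The gripper opens to 85 mm and grips with 20 to 120 N. Pads are 22 mm wide; open, the fingers measure 114 mm over their backs; the gripper's body (76 mm by 85 mm) begins 54 mm behind the grasp point. The pads swing forward as they close: fully open they stand 13 mm farther back than shut.
Start: joints at [1.134, 0.491, 1.559, -0, 1.092, -0.106], TCP at [202.983, 591.136, 242.327] pointing down, gripper open.
Joint ranges: [-3.1, 3.1], [-0.84, 2.19], [0.05, 2.79], [-1.13, 4.28], [0.06, 2.93], [-2.69, 2.69]. Speed limits (rad/s): [2.22, 2.22, 2.79, 3.14, 3.14, 3.14].

### API

Orientations are given as a unit quaternion [x, y, z, w].
In Python, from plant import read_state, snapshot, job_done, tips_ahead gives the robot as it stands.
- The arm moves only by the shell command python3 -m handwheel 'ROWS' [FORCE]. ROWS is JSON, a list of rows, each a list of 5 numbers: the opening, from 0 (shut) to 1 (fully open), then the shift along the tool's x, y, z in units of 60 mm (1.0 is 60 mm), then the turn about the tool's z in units of 6 degrees (1.0 is 6 degrees). A call has 1 to 5 rows; each row shifts and turns the commanded pose from where the row before left it, along the tool's axes as they then stand; what a row does not reach is not made up. A row lasts 1/8 s, in which the tool goes at most 62.5 mm and 10.7 degrees, less where a joint would pass 70% of its speed; a pose out of reach is approached as far as the arm can. A call is refused whole if a number of a shift passes 1 or a number of a turn 1, either way. A call with a gripper value outside its range is refused whole. The fingers move at their own pace and stop on an object; FORCE is the grip in N (left out, the last holds). Time passes only in rows, so rows that do not move let the fingers close. It gives the time, the measured TCP pose, the force, the opening and the grip force at its end, in the units of the state.
- read_state(): the state, without advancing time (a new reading comes with each control period).
- snapshot(name): name is "scene" or "top"; returns a dict with "color" (480x640x3 uint8, red, green, blue), "intrinsics" (3x3 intrinsics, pixels), "k1" (the pictures are not rectified: a ray, as slopes to the right and down, at radius r is drawn at 1 + k1 r^2 times it, then the intrinsics apply), "extrinsics" (4x4, takes a point from world to camera coordinates). Camera axes: x right, y up, looking along -z (the intrinsics and any distortion apply to the point x, -y, -z); pixel columns grow to the right and rows downward; lengths in mm; the calibration is good to about 2 mm. A picture is of the moment at which its call begins. There is no depth.
- job_done(): hands the job in; it is judged then, once.
The state is a dict: "time": time; "qpos": joint angles; "dq": joint speeds; "effort": joint torques, N m; "tcp_pos": TCP position; "orientation": TCP orientation; "contact_force": force on the tool from outside, world axes, zero at the start; "torque": the same for the moment, N m; "gripper_width": finger opening in mm; "grasp_force": force on a finger pad.
Only numpy, scipy, OpenCV 4.12 (cv2) and the standard library are available. Lean on these libraries where they do the work, as an engineer would, in place of code of your own. Each camera call takes 0.05 s, during which the arm holds its last target. There are 200 camera calls.

## Working session

There is one attempt and no reset: what is moved stays moved. The work goes in short steps, Python scripts to look and compute and a shell command to move; the robot and the scene stay as the last step left them, time stands still between calls to the robot, and variables do not carry over. Pictures are saved under pics/ and viewed, at most 10 in all, crops included, and the job is handed in when it is done.

```bash
mkdir -p pics; ls
python3 - <<'E'
from plant import *
import cv2,numpy as np
for n in ("scene","top"):
    s=snapshot(n); cv2.imwrite(f"pics/{n}0.png",s["color"][:,:,::-1]); print(n,s["intrinsics"],s["k1"],np.round(s["extrinsics"],4).tolist())
print(read_state(),tips_ahead)
E
```

```text
pics
scene [[494.78013228   0.         319.01491209]
 [  0.         494.78013228 244.17234328]
 [  0.           0.           1.        ]] -0.13798989282406268 [[0.4559, 0.8899, 0.0147, -286.8652], [-0.5691, 0.2788, 0.7735, 184.1915], [0.6843, -0.3611, 0.6336, -1790.9538], [0.0, 0.0, 0.0, 1.0]]
top [[449.36125744   0.         317.7866678 ]
 [  0.         449.36125744 242.01523772]
 [  0.           0.           1.        ]] -0.07454310031170512 [[-0.0165, -0.9998, -0.012, 45.5518], [0.983, -0.0185, 0.1829, -514.1029], [-0.1831, -0.0088, 0.9831, -1101.1063], [0.0, 0.0, 0.0, 1.0]]
{'time': 0.1, 'qpos': array([ 1.13441296e+00,  4.91463480e-01,  1.55937649e+00, -3.20073400e-05,
        1.09168472e+00, -1.05592112e-01]), 'dq': array([-0.00090959, -0.0012163 , -0.002242  ,  0.00151225, -0.00017925,
        0.00050348]), 'effort': array([ 2.11182007e-03, -6.19443226e+01, -2.62022889e+01, -1.10733884e-04,
        2.88529904e-03, -6.86990006e-06]), 'tcp_pos': array([202.89845021, 590.95833764, 241.81254881]), 'orientation': array([ 1.64635273e-01,  9.86354404e-01, -4.52814895e-04, -1.11065802e-04]), 'contact_force': array([-0.02236431,  0.25878445, -0.01511613]), 'torque': array([0.00347163, 0.01971091, 0.05686467]), 'grasp_force': 0.0, 'gripper_width': 85.17221005803552} 11.0
```

View pics/scene0.png

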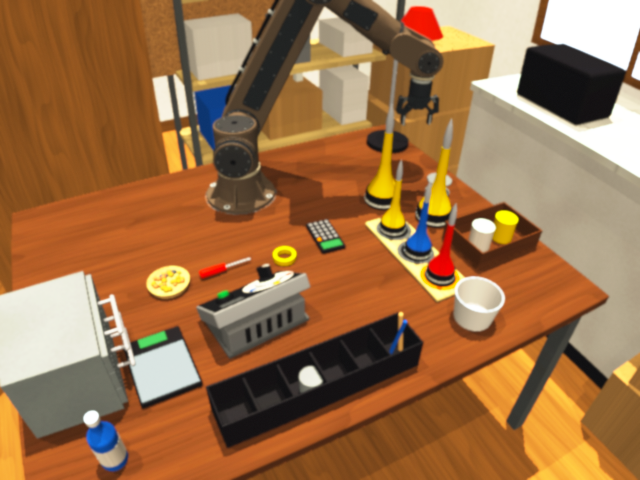

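View pics/top0.png

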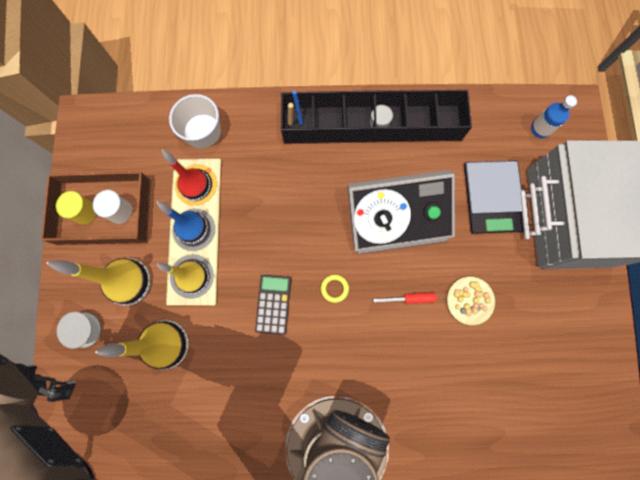

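The board runs along column 195 of the top picture: red lamp at (195,184), blue at (192,228), yellow at (190,275). The dial is at (384,219) and the button at (433,213). I need enlarged crops to see the rings and the pointer.

Run:
```python
import cv2,numpy as np
t=cv2.imread("pics/top0.png"); s=cv2.imread("pics/scene0.png")
a=cv2.resize(t[150:310,160:230],None,fx=3.75,fy=3.75,interpolation=2)
b=cv2.resize(t[165:260,340:465],None,fx=4,fy=4,interpolation=2)
im=np.zeros((600,800,3),np.uint8); im[:600,:262]=a[:600,:262]; im[:380,280:780]=b
c=cv2.resize(s[205:300,365:475],None,fx=2.2,fy=2.2,interpolation=2); im[385:385+c.shape[0],280:280+c.shape[1]]=c
c=cv2.resize(s[255:335,195:315],None,fx=2.2,fy=2.2,interpolation=2); im[385:385+c.shape[0],530:530+c.shape[1]]=c
cv2.imwrite("pics/crop1.png",im)
```

```text
(no output)
```

View pics/crop1.png

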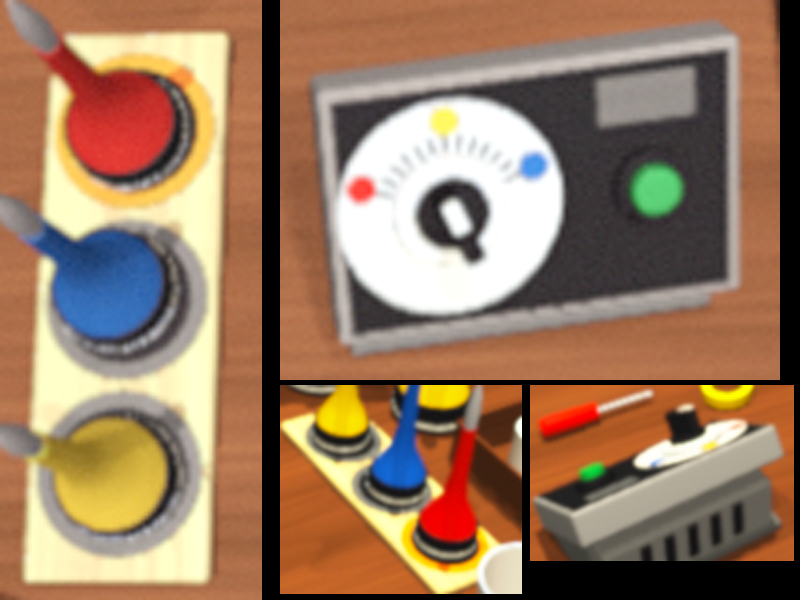

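The orange ring (crop 1, about (135,130)) is under the red lamp, so the target is dial 0.5. The pointer's white end points up and left, between red and yellow. Next I fit the charger pose.

```bash
cat > h.py <<'E'
import numpy as np,cv2
from plant import *
from scipy.optimize import least_squares
from scipy.spatial.transform import Rotation as R
import json,os
def cams():
    if not os.path.exists("cam.npy"):
        np.save("cam.npy",{n:{k:v for k,v in snapshot(n).items() if k!="color"} for n in("scene","top")},allow_pickle=True)
    return np.load("cam.npy",allow_pickle=True).item()
C=cams()
def proj(n,p):
    c=C[n];E=c["extrinsics"];q=np.atleast_2d(p)@E[:3,:3].T+E[:3,3]
    s=np.c_[q[:,0],-q[:,1]]/-q[:,2:]; s*=1+c["k1"]*(s**2).sum(1,keepdims=True)
    return s@c["intrinsics"][:2,:2].T+c["intrinsics"][:2,2]
a=np.radians(35)
def face(cx,cy,yaw):  # origin mid face, columns: x'=up slope, y'=left, n
    Rz=R.from_euler('z',yaw).as_matrix()
    return np.array([cx,cy,95.]),Rz@np.array([[np.cos(a),0,-np.sin(a)],[0,1,0],[np.sin(a),0,np.cos(a)]])
def T(p): return (lambda uvn: (lambda o,M:o+np.atleast_2d(uvn)@M.T)(*face(*p[:3])))
def dialdir(th): # in face (up,left): 1.7 straight up; clockwise growing
    return np.array([np.cos(th-1.7),-np.sin(th-1.7),0])
E
cat > fit.py <<'E'
from h import *
t=lambda x,y:np.array([(x-280+.5)/4-.5+340,(y+.5)/4-.5+165])
dots=[t(361,190),t(444,122),t(533,166)]; disc=t(449,205); btn=t(657,190)
cor=[t(317,83),t(738,33),t(738,288),t(345,343)]
def res(p,full=False):
    f=T(p);u,v,r,hb=p[3:7]
    d=np.array([u,v,0])
    m=np.array([d+r*dialdir(th) for th in(.5,1.7,2.9)]+[d])
    e=proj("top",f(m))-np.array(dots+[disc])
    eb=proj("top",f([u,v-125,hb]))-btn
    ec=proj("top",f([[85,130,0],[85,-130,0],[-85,-130,0],[-85,130,0]]))-np.array(cor)
    if full: print(np.round(e,2).tolist(),np.round(eb,2),np.round(ec,2).tolist())
    return np.r_[e.ravel(),eb,ec.ravel()*.4,(hb-10)/5]
s=least_squares(res,[690,-100,0.1,0,65,45,10]);res(s.x,True);print(np.round(s.x,3)); np.save("p.npy",s.x)
p=s.x;f=T(p);u,v=p[3:5]
print("grip",f([u,v,37]),"btn",f([u,v-125,p[6]]))
print("scene btn",proj("scene",f([u,v-125,p[6]])),"obs 223.6 294.1; knob top",proj("scene",f([u,v,44])),"obs 265 266; corners",proj("scene",f([[85,-130,0],[85,130,0]])))
for th in(.6,.9,1.2,1.5):
    q=proj("top",f([np.array([u,v,44])+k*dialdir(th) for k in(23,-23)])); print(th,np.round((q+.5-[340,165])*4-.5+[280,0],0).tolist())
E
python3 fit.py
```

```text
Traceback (most recent call last):
  File "fit.py", line 14, in <module>
    s=least_squares(res,[690,-100,0.1,0,65,45,10]);res(s.x,True);print(np.round(s.x,3)); np.save("p.npy",s.x)
  File "fit.py", line 13, in res
    return np.r_[e.ravel(),eb,ec.ravel()*.4,(hb-10)/5]
           ~~~~~^^^^^^^^^^^^^^^^^^^^^^^^^^^^^^^^^^^^^^
ValueError: all the input arrays must have same number of dimensions, but the array at index 0 has 1 dimension(s) and the array at index 1 has 2 dimension(s)
```

```bash
sed -i 's/-btn$/-btn; eb=eb.ravel()/' fit.py; python3 fit.py
```

```text
[[0.37, -0.38], [0.12, -0.22], [0.05, -0.05], [0.25, 0.81]] [-0.8  -0.18] [[-0.02, 1.06], [0.83, -0.2], [0.35, -0.2], [-1.14, -0.39]]
[ 5.77047e+02 -1.78319e+02  1.17000e-01 -4.05800e+00  5.45190e+01
  5.71750e+01  1.30860e+01]
grip [[ 546.27997456 -127.05286166  122.98113361]] btn [[ 574.55201004 -249.58383391  103.39169269]]
scene btn [[221.91625992 296.54379074]] obs 223.6 294.1; knob top [[261.25269275 267.25703068]] obs 265 266; corners [[211.68959706 314.92830066]
 [305.75771314 273.82155635]]
0.6 [[430.0, 223.0], [499.0, 246.0]]
0.9 [[436.0, 213.0], [493.0, 255.0]]
1.2 [[444.0, 206.0], [484.0, 263.0]]
1.5 [[455.0, 201.0], [474.0, 268.0]]
```

The top-view fit is consistent: residuals under 1 px, and the dial is at about 1.3. The scene view disagrees by 2–3 px, so I'll read it from a larger crop.

Run:
```python
import cv2
s=cv2.imread("pics/scene0.png")
cv2.imwrite("pics/crop2.png",cv2.resize(s[255:355,190:320],None,fx=6,fy=6,interpolation=2))
```

```text
(no output)
```

View pics/crop2.png

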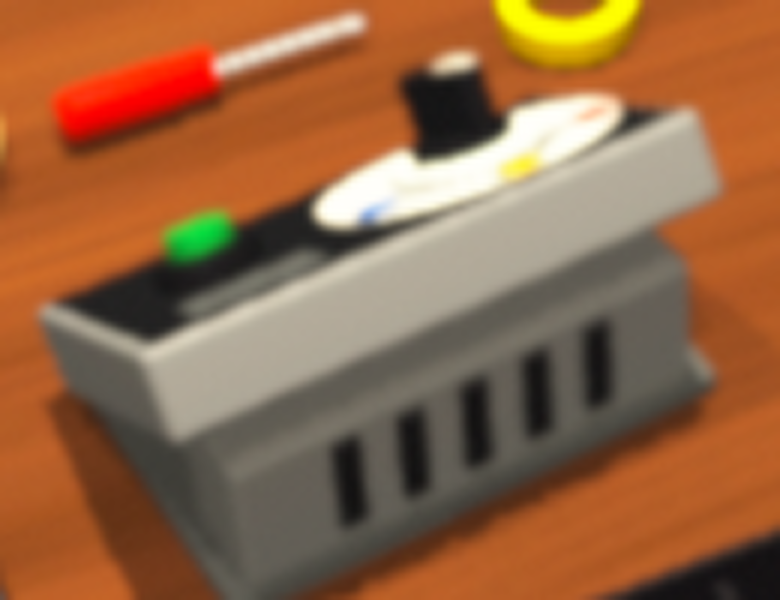

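```bash
cat > fit2.py <<'E'
from h import *
t=lambda x,y:np.array([(x-280+.5)/4-.5+340,(y+.5)/4-.5+165])
s6=lambda x,y:np.array([(x+.5)/6-.5+190,(y+.5)/6-.5+255])
dots=[t(361,190),t(444,122),t(533,166)]; btn=t(657,190)
cor=[t(317,83),t(738,33),t(738,288),t(345,343)]
sd=[s6(598,108),s6(519,166),s6(375,212)]; sb=s6(199,226); sc=[s6(698,108),s6(148,352),s6(42,312)]
def res(p,full=False):
    u,v,r,hb=p[3:7]; dz=p[7]
    f=lambda x:T(p)(x)+[0,0,dz]
    d=np.array([u,v,0]); K=np.array([[85,130,0],[85,-130,0],[-85,-130,0],[-85,130,0]])
    m=np.array([d+r*dialdir(th) for th in(.5,1.7,2.9)])
    L=[proj("top",f(m))-dots,proj("top",f([u,v-125,hb]))-btn,.4*(proj("top",f(K))-cor)]
    L+=[proj("scene",f(m))-sd+p[8:10],proj("scene",f([u,v-125,hb]))-sb+p[8:10],.4*(proj("scene",f(K[:3]))-sc+p[8:10])]
    if full: [print(np.round(l,2).tolist()) for l in L]
    return np.r_[np.vstack(L).ravel(),(hb-12)/3,dz/1.5,p[8]/.7,p[9]/.7]
s=least_squares(res,[577,-178,0.117,-4,55,57,13,0,0,0]);res(s.x,True);print(np.round(s.x,3)); np.save("p.npy",s.x)
p=s.x;f=T(p);u,v=p[3:5]
print("grip",f([u,v,37]),"btn",f([u,v-125,p[6]]),"cost",s.cost)
E
python3 fit2.py
```

```text
[[-0.55, 0.02], [-0.4, -0.37], [0.14, -0.08]]
[[-0.67, 0.3]]
[[-0.21, 0.97], [0.15, 0.17], [0.11, 0.17], [-0.5, 0.38]]
[[-0.74, 0.98], [0.14, 0.02], [-0.0, -0.43]]
[[-0.32, 1.35]]
[[0.14, -0.37], [-0.62, -0.09], [-0.61, -0.46]]
[ 5.74217e+02 -1.77289e+02  1.24000e-01 -1.96300e+00  5.45840e+01
  5.84380e+01  1.63850e+01  1.18900e+00  6.67000e-01 -7.57000e-01]
grip [[ 544.78940271 -125.96032952  124.1824912 ]] btn [[ 572.03421653 -248.52677558  107.29567048]] cost 6.133167148366172
```

The joint fit agrees within about 3 mm: grip about (545,-126,124), button top about (573,-249,105). Before moving I need the heights of the tall lamps on the way.

```bash
cat > tri.py <<'E'
from h import *
def tri(a,b): 
    s=least_squares(lambda x:np.r_[(proj("top",x)-a).ravel(),(proj("scene",x)-b).ravel()],[300,400,200]); return np.round(s.x),round(s.cost,2)
print("big1",tri((58,267),(448,122)),tri((62,268),(448,127)))
print("big2",tri((104,351),(394,52)))
print("small",tri((163,272),(400,164)))
gr=lambda n,px,z: np.round(least_squares(lambda x:(proj(n,[x[0],x[1],z])-px).ravel(),[300,400]).x)
print("bases",[gr("top",p,20) for p in((125,282),(163,345),(190,278))], "disc",gr("top",(95,400),0),gr("scene",(387,140),0))
E
python3 tri.py
python3 - <<'E'
import cv2,numpy as np
t=cv2.imread("pics/top0.png"); s=cv2.imread("pics/scene0.png")
im=np.zeros((600,800,3),np.uint8)
a=cv2.resize(t[230:480,0:230],None,fx=1.7,fy=1.7); b=cv2.resize(s[0:240,360:480],None,fx=2.5,fy=2.5)
im[:a.shape[0],:a.shape[1]]=a; im[:600,420:720]=b; cv2.imwrite("pics/crop3.png",im)
E
```

```text
big1 (array([420., 533., 353.]), np.float64(3.88)) (array([421., 535., 336.]), np.float64(4.61))
big2 (array([277., 356., 529.]), np.float64(228.74))
small (array([422., 366., 248.]), np.float64(7.29))
bases [array([423., 545.]), array([260., 437.]), array([431., 371.])] disc [119. 620.] [-121.  717.]
```

View pics/crop3.png

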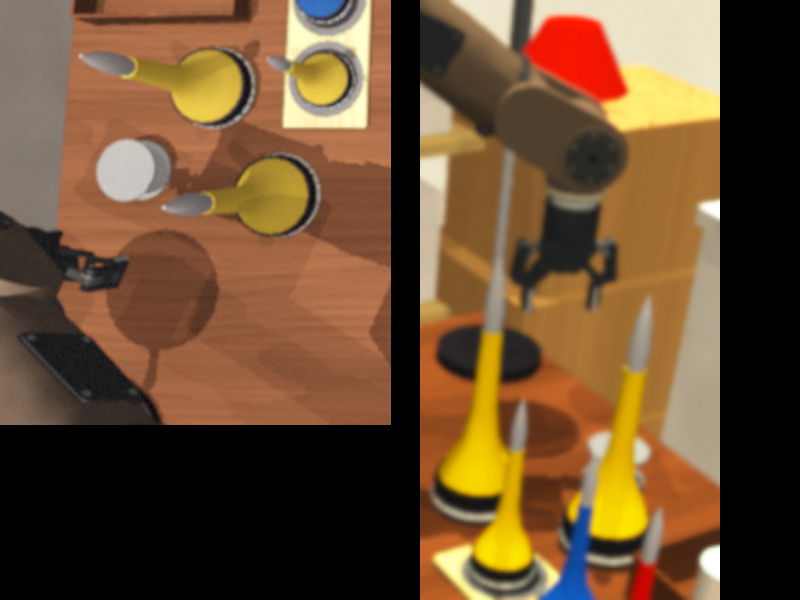

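The two large yellow lamps are about 345 mm tall and the pole is a floor lamp behind them. I'll lift over them first and compute the push path.

```bash
python3 -m handwheel '[[0,0,0,-0.8,0],[0,0,0,-0.8,0],[0,0,0,-0.8,0],[0,0,0,-0.8,0],[0,0,0,0,0]]' 30
cat > plan.py <<'E'
from h import *
p=np.load("p.npy"); o,M=face(*p[:3]); o=o+[0,0,.5]; u,v=p[3:5]; yaw=p[2]
grip=o+M@[u,v,37]; Rz=R.from_euler('z',yaw).as_matrix()
print("grip",grip)
g=np.stack(np.meshgrid(np.linspace(-23,23,47),np.linspace(-7,7,15),np.linspace(-23,7,31),indexing='ij'),-1).reshape(-1,3)
def bar(th): # charger-aligned horizontal coords rel. grip
    d=dialdir(th); l=np.cross([0,0,1],[d[0],d[1],0]); F=np.c_[d,l,[0,0,1]]
    return (g@F.T)@(Rz.T@M).T, (Rz.T@M)@F
def contact(th,z0,hx=11,hy=14.5,k=17):
    b,F=bar(th); b=b[b[:,2]>z0]
    t=-F[:,1][:2]; t=t/np.linalg.norm(t)  # tail ccw travel
    base=-k*F[:,0][:2]
    for s in np.arange(0,60,.25):  # finger centre = base - s*t, first free
        c=base-s*t
        if not ((abs(b[:,0]-c[0])<hx)&(abs(b[:,1]-c[1])<hy)).any(): return c
if __name__=="__main__":
    for th in(1.3,1.1,.9,.7,.5,.4):
        c=contact(th,-20); w=grip+Rz@[*c,-20]; print(th,np.round(c,1),np.round(w,1), "TCP z",w[2]+11)
E
python3 plan.py
```

```text
time: 0.82
tcp_pos: [203.1, 591.5, 438.1]
orientation: [0.165, 0.986, 0.003, 0.001]
contact_force: [0.6, -0.0, -0.3]
gripper_width: -0.1
grasp_force: 0.0
grip [ 544.78940271 -125.96032952  124.6824912 ]
1.3 [-21.6  18.7] [ 521.1 -110.1  104.7] TCP z 115.6824911963343
1.1 [-25.1  14.6] [ 518.1 -114.6  104.7] TCP z 115.6824911963343
0.9 [-27.3   8.6] [ 516.7 -120.8  104.7] TCP z 115.6824911963343
0.7 [-28.4   2. ] [ 516.4 -127.5  104.7] TCP z 115.6824911963343
0.5 [-27.4  -5.2] [ 518.2 -134.6  104.7] TCP z 115.6824911963343
0.4 [-25.7  -8.9] [ 520.4 -138.   104.7] TCP z 115.6824911963343
```

```bash
python3 -m handwheel '[[0,-0.85,-0.41,0,0],[0,-0.85,-0.41,0,0],[0,-0.85,-0.41,0,0],[0,-0.85,-0.41,0,0],[0,-0.85,-0.41,0,0]]' && python3 -m handwheel '[[0,-0.49,-0.78,0,0],[0,-0.49,-0.78,0,0],[0,-0.49,-0.78,0,0],[0,-0.49,-0.78,0,0],[0,-0.49,-0.78,0,0]]' && python3 -m handwheel '[[0,-0.49,-0.78,0,0],[0,-0.49,-0.78,0,0],[0,-0.49,-0.78,0,0],[0,-0.49,-0.78,0,0],[0,0,0,0,-0.3]]' && python3 -m handwheel '[[0,0,0,0,-1],[0,0,0,0,-1],[0,0,0,0,-1],[0,0,0,0,-1],[0,0,0,0,0]]'
```

```text
time: 1.45
tcp_pos: [405.1, 390.4, 433.3]
orientation: [0.165, 0.986, -0.0, -0.001]
contact_force: [0.2, 0.9, -0.1]
gripper_width: -0.3
grasp_force: 0.0
time: 2.08
tcp_pos: [467.1, 121.1, 433.4]
orientation: [0.165, 0.986, -0.0, -0.001]
contact_force: [0.4, 0.4, 0.4]
gripper_width: 0.2
grasp_force: 0.0
time: 2.7
tcp_pos: [517.9, -95.4, 432.5]
orientation: [0.151, 0.989, 0.0, -0.001]
contact_force: [0.2, 1.2, 0.3]
gripper_width: 0.5
grasp_force: 0.0
time: 3.32
tcp_pos: [517.4, -91.5, 433.7]
orientation: [-0.06, 0.998, 0.0, -0.0]
contact_force: [0.0, -0.2, -0.3]
gripper_width: 0.3
grasp_force: 0.0
```

```bash
cat > go.py <<'E'
import sys
from h import *
def rel(t):
    s=read_state(); M=R.from_quat(s["orientation"]).as_matrix(); d=M.T@(np.array(t)-s["tcp_pos"])
    print("tcp",np.round(s["tcp_pos"],1),"ang toolY",np.round(M[:,1],3),"units",np.round(d/60,3),"F",np.round(s["contact_force"],1),"t",round(s["time"],2))
if __name__=="__main__": rel([float(x) for x in sys.argv[1:4]])
E
python3 - <<'E'
from plan import *
w=grip+Rz@[-22,38,0]; print(np.round(w,1))
E
python3 go.py 518.3 -91 160
```

```text
grip [ 544.78940271 -125.96032952  124.6824912 ]
[518.2 -91.  124.7]
tcp [517.4 -91.5 433.7] ang toolY [-0.12   0.993  0.001] units [-2.000e-02  4.000e-03  4.562e+00] F [ 0.  -0.2 -0.3] t 3.33
```

```bash
python3 -m handwheel '[[0,0,0,0.9,0],[0,0,0,0.9,0],[0,0,0,0.9,0],[0,0,0,0.9,0],[0,0,0,0.9,0]]' && python3 -m handwheel '[[0,0,0,0.4,0],[0,0,0,0.4,0],[0,0,0,0,0]]' && python3 go.py 521.1 -110.1 115.7
python3 - <<'E'
from h import *
im=np.zeros((600,800,3),np.uint8)
t=snapshot("top")["color"][:,:,::-1];s=snapshot("scene")["color"][:,:,::-1]
a=cv2.resize(t[150:270,330:470],None,fx=3.5,fy=3.5,interpolation=2); b=cv2.resize(s[200:340,190:320],None,fx=2.3,fy=2.3,interpolation=2)
im[:a.shape[0],:a.shape[1]]=a; im[:b.shape[0],500:500+b.shape[1]]=b; cv2.imwrite("pics/a1.png",im)
E
```

```text
time: 3.95
tcp_pos: [517.3, -91.7, 162.6]
orientation: [-0.059, 0.998, 0.0, 0.0]
contact_force: [1.1, 0.3, -0.6]
gripper_width: 0.2
grasp_force: 0.0
time: 4.32
tcp_pos: [516.8, -91.7, 114.9]
orientation: [-0.059, 0.998, 0.001, -0.002]
contact_force: [0.7, 0.3, 0.1]
gripper_width: 0.0
grasp_force: 0.0
tcp [516.8 -91.7 114.9] ang toolY [-0.118  0.993  0.002] units [-0.035 -0.313 -0.014] F [0.7 0.3 0.1] t 4.33
```

View pics/a1.png

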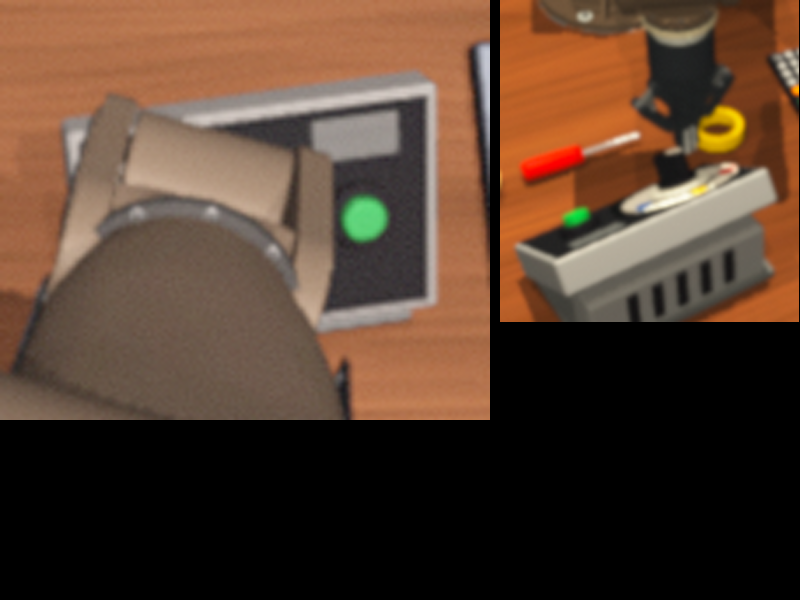

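The fingertips stand at the robot side, left of the bar's tail (scene crop about (690,140)), with clearance all round. I'll push the tail to the right along the computed arc.

```bash
python3 -m handwheel '[[0,0,-0.16,0,0],[0,0,-0.16,0,0],[0,0.03,-0.07,0,0],[0,0.03,-0.1,0,0],[0,0,0,0,0]]' && python3 -m handwheel '[[0,0.02,-0.11,0,0],[0,-0.01,-0.12,0,0],[0,0,0,0,0]]' && python3 go.py 518.2 -134.6 115.7
```

```text
time: 5.05
tcp_pos: [517.4, -122.4, 116.3]
orientation: [-0.059, 0.998, 0.0, -0.0]
contact_force: [-0.9, 0.3, 0.4]
gripper_width: 0.1
grasp_force: 0.5
time: 5.42
tcp_pos: [518.7, -136.3, 116.2]
orientation: [-0.059, 0.998, -0.0, 0.0]
contact_force: [-1.3, -0.1, 0.3]
gripper_width: 0.0
grasp_force: 0.6
tcp [ 518.7 -136.3  116.2] ang toolY [-0.119  0.993 -0.   ] units [0.005 0.03  0.009] F [-1.3 -0.1  0.3] t 5.42
```

```bash
python3 -m handwheel '[[0,0.5,0.3,0,0],[0,0,0,-0.9,0],[0,0,0.9,-0.9,0],[0,0,0.9,0,0],[0,0,0.9,0,0]]' && python3 -m handwheel '[[0,0,0.9,0,0],[0,0,0.9,0,0],[0,0,0,0,0]]'
python3 - <<'E'
from h import *
im=np.zeros((600,800,3),np.uint8)
t=snapshot("top")["color"][:,:,::-1]; cv2.imwrite("pics/t2.png",t)
a=cv2.resize(t[165:260,340:465],None,fx=6,fy=6,interpolation=2); cv2.imwrite("pics/a2.png",a)
E
```

```text
time: 6.05
tcp_pos: [468.7, 30.9, 215.3]
orientation: [-0.059, 0.998, -0.0, 0.001]
contact_force: [0.9, -0.8, 0.2]
gripper_width: 0.1
grasp_force: 0.0
time: 6.42
tcp_pos: [455.3, 139.7, 214.6]
orientation: [-0.062, 0.998, 0.0, 0.0]
contact_force: [0.6, 0.4, 0.1]
gripper_width: -0.3
grasp_force: 0.0
```

View pics/a2.png

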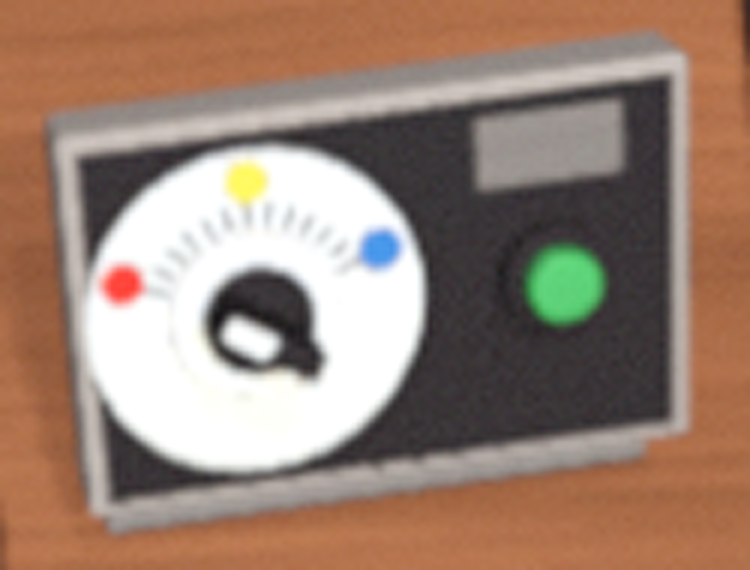

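The pointer now aims close to red: the white strip runs from (220,328) to (278,352). I'll measure its angle.

```bash
cat > ang.py <<'E'
from h import *
import sys
from scipy.optimize import minimize_scalar
p=np.load("p.npy");f=T(p);u,v=p[3:5]
def meas(img,sx,sy):
    a=cv2.resize(img,None,fx=6,fy=6,interpolation=cv2.INTER_CUBIC)
    g=a.min(2); m=(g>130).astype(np.uint8); n,l,st,ce=cv2.connectedComponentsWithStats(m)
    k=l[int((sy+.5)*6),int((sx+.5)*6)]; ys,xs=np.nonzero(l==k); w=g[ys,xs].astype(float)
    P=np.c_[xs,ys]; ev,V=np.linalg.eigh(np.cov(P.T)); d=V[:,1]; 
    sl=np.degrees(np.arctan2(d[1],d[0])); print("area",len(xs)/36,"cen",P.mean(0)/6,"dir",sl%180,"sd",np.sqrt(ev)/6)
    for th in np.arange(.3,1.61,.1):
        q=np.diff(proj("top",f([np.array([u,v,44])+k*dialdir(th) for k in(18,0)])),axis=0)[0]; print(round(th,1),round(np.degrees(np.arctan2(q[1],q[0]))%180,1),end="; ")
    print()
meas(cv2.imread("pics/top0.png"),340+(457-280)/4,165+217/4)
meas(cv2.imread("pics/t2.png"),340+250/6,165+340/6)
E
python3 ang.py; python3 -c "
from ang import *
for th in(.4,.5,.6,.7): print(th,(proj('top',f([np.array([u,v,44])+k*dialdir(th) for k in(23,-23)]))+.5-[340,165])*6)" | tail -8
```

```text
area 52.861111111111114 cen [384.047031   219.39393939] dir 64.13299169545247 sd [1.6031797  2.65924669]
0.3 1.1; 0.4 6.6; 0.5 12.2; 0.6 17.9; 0.7 23.8; 0.8 29.8; 0.9 35.8; 1.0 42.0; 1.1 48.3; 1.2 54.6; 1.3 61.0; 1.4 67.4; 1.5 73.7; 1.6 80.0; 
area 51.97222222222222 cen [381.72830928 221.56360235] dir 23.989470784896696 sd [1.5639214  2.68159523]
0.3 1.1; 0.4 6.6; 0.5 12.2; 0.6 17.9; 0.7 23.8; 0.8 29.8; 0.9 35.8; 1.0 42.0; 1.1 48.3; 1.2 54.6; 1.3 61.0; 1.4 67.4; 1.5 73.7; 1.6 80.0; 
0.4 [[219.46829968 349.11838656]
 [330.94130403 362.06283851]]
0.5 [[220.89179121 343.80436332]
 [329.43962521 367.32465423]]
0.6 [[222.86454011 338.60041692]
 [327.40268281 372.46170687]]
0.7 [[225.3678224  333.55953633]
 [324.85176025 377.42367383]]
```

Run:
```python
from plan import *
c0=(Rz.T@(np.array([518.7,-136.3,0])-grip))[:2]; print(c0)
def th_of(c,hx,hy,z0=-19.5):
    for th in np.arange(1.4,-.2,-.02):
        b=bar(th)[0]; b=b[b[:,2]>z0]
        if not((abs(b[:,0]-c[0])<hx)&(abs(b[:,1]-c[1])<hy)).any(): return round(th,2)
for hx,hy in((11,14.5),(11,12),(11,10),(9,12),(8,10),(9,14.5)):
    print(hx,hy,[th_of(c0+d,hx,hy) for d in([0,0],[3,0],[4,0],[5,0],[6,0],[4,-2],[4,-4])])
```

```text
grip [ 544.78940271 -125.96032952  124.6824912 ]
[-27.17084523  -7.02217123]
11 14.5 [np.float64(0.48), np.float64(0.3), np.float64(0.26), np.float64(0.2), np.float64(0.14), np.float64(0.26), np.float64(0.26)]
11 12 [np.float64(0.48), np.float64(0.34), np.float64(0.28), np.float64(0.22), np.float64(0.14), np.float64(0.26), np.float64(0.26)]
11 10 [np.float64(0.54), np.float64(0.36), np.float64(0.28), np.float64(0.22), np.float64(0.14), np.float64(0.28), np.float64(0.26)]
9 12 [np.float64(0.62), np.float64(0.44), np.float64(0.4), np.float64(0.34), np.float64(0.28), np.float64(0.36), np.float64(0.36)]
8 10 [np.float64(0.7), np.float64(0.54), np.float64(0.48), np.float64(0.42), np.float64(0.36), np.float64(0.44), np.float64(0.42)]
9 14.5 [np.float64(0.62), np.float64(0.42), np.float64(0.36), np.float64(0.3), np.float64(0.26), np.float64(0.36), np.float64(0.36)]
```

It reads 0.70, so 0.2 rad is still missing, about 4 mm more of push at 0.055 rad/mm. I'll come back in front of the tail and push upslope.

```bash
python3 -c "
from plan import *
print(grip+Rz@[-55,-7,0],grip+Rz@[-23.2,-7,0])"; python3 go.py 491.1 -139.7 116
```

```text
grip [ 544.78940271 -125.96032952  124.6824912 ]
[ 491.08320536 -139.73147202  124.6824912 ] [ 522.63740038 -135.78523627  124.6824912 ]
tcp [455.6 138.2 214.6] ang toolY [-0.122  0.992 -0.   ] units [-0.019 -4.669  1.644] F [ 0.3 -0.2  0.8] t 6.47
```

```bash
python3 -m handwheel '[[0,0,-0.93,0,0],[0,0,-0.93,0,0],[0,0,-0.93,0,0],[0,0,-0.93,0,0],[0,0,-0.93,0,0]]' && python3 -m handwheel '[[0,0,0,0.82,0],[0,0,0,0.82,0],[0,0,0,0,0]]' && python3 go.py 522.6 -135.8 116
```

```text
time: 7.1
tcp_pos: [488.7, -143.4, 214.6]
orientation: [-0.059, 0.998, -0.0, 0.0]
contact_force: [0.5, 0.0, -1.1]
gripper_width: -0.4
grasp_force: 0.0
time: 7.48
tcp_pos: [487.4, -140.9, 113.8]
orientation: [-0.059, 0.998, 0.001, -0.003]
contact_force: [0.5, 0.2, 0.4]
gripper_width: 0.0
grasp_force: 0.0
tcp [ 487.4 -140.9  113.8] ang toolY [-0.117  0.993  0.003] units [-0.593  0.015 -0.039] F [0.5 0.2 0.4] t 7.47
```

```bash
python3 -m handwheel '[[0,-0.2,0,0,0],[0,-0.2,0,0,0],[0,-0.12,0,0,0],[0,-0.07,0.01,0,0],[0,0,0,0,0]]' && python3 go.py 522.6 -135.8 116 && python3 -m handwheel '[[0,0.3,0,0,0],[0,0.3,0,0,0],[0,0,0,-0.9,0],[0,0,0.9,-0.9,0],[0,0,0.9,0,0]]' && python3 -m handwheel '[[0,0,0.9,0,0],[0,0,0.9,0,0],[0,0,0.9,0,0],[0,0,0,0,0]]'
python3 - <<'E'
from h import *
t=snapshot("top")["color"][:,:,::-1]; cv2.imwrite("pics/t3.png",t)
a=cv2.resize(t[165:260,340:465],None,fx=6,fy=6,interpolation=2); cv2.imwrite("pics/a3.png",a)
from ang import meas
for y in(340,345,350): meas(cv2.imread("pics/t3.png"),340+250/6,165+y/6)
E
```

```text
time: 8.1
tcp_pos: [523.7, -134.9, 116.6]
orientation: [-0.06, 0.998, 0.0, -0.001]
contact_force: [-5.2, -0.9, 3.0]
gripper_width: -0.1
grasp_force: 2.6
tcp [ 523.7 -134.9  116.6] ang toolY [-0.12   0.993  0.   ] units [ 0.021 -0.012  0.01 ] F [-5.2 -0.9  3. ] t 8.1
time: 8.72
tcp_pos: [478.0, -41.5, 217.9]
orientation: [-0.059, 0.998, -0.001, 0.004]
contact_force: [0.9, 0.3, -0.3]
gripper_width: 0.1
grasp_force: 0.0
time: 9.22
tcp_pos: [456.9, 121.9, 215.1]
orientation: [-0.062, 0.998, 0.0, 0.001]
contact_force: [-0.2, -0.3, -0.6]
gripper_width: 0.1
grasp_force: 0.0
area 52.861111111111114 cen [384.047031   219.39393939] dir 64.13299169545247 sd [1.6031797  2.65924669]
0.3 1.1; 0.4 6.6; 0.5 12.2; 0.6 17.9; 0.7 23.8; 0.8 29.8; 0.9 35.8; 1.0 42.0; 1.1 48.3; 1.2 54.6; 1.3 61.0; 1.4 67.4; 1.5 73.7; 1.6 80.0; 
area 51.97222222222222 cen [381.72830928 221.56360235] dir 23.989470784896696 sd [1.5639214  2.68159523]
0.3 1.1; 0.4 6.6; 0.5 12.2; 0.6 17.9; 0.7 23.8; 0.8 29.8; 0.9 35.8; 1.0 42.0; 1.1 48.3; 1.2 54.6; 1.3 61.0; 1.4 67.4; 1.5 73.7; 1.6 80.0; 
area 3568.75 cen [389.44756827 212.86927029] dir 157.53188314681373 sd [20.61701513 27.04951808]
0.3 1.1; 0.4 6.6; 0.5 12.2; 0.6 17.9; 0.7 23.8; 0.8 29.8; 0.9 35.8; 1.0 42.0; 1.1 48.3; 1.2 54.6; 1.3 61.0; 1.4 67.4; 1.5 73.7; 1.6 80.0; 
area 3568.75 cen [389.44756827 212.86927029] dir 157.53188314681373 sd [20.61701513 27.04951808]
0.3 1.1; 0.4 6.6; 0.5 12.2; 0.6 17.9; 0.7 23.8; 0.8 29.8; 0.9 35.8; 1.0 42.0; 1.1 48.3; 1.2 54.6; 1.3 61.0; 1.4 67.4; 1.5 73.7; 1.6 80.0; 
area 3568.75 cen [389.44756827 212.86927029] dir 157.53188314681373 sd [20.61701513 27.04951808]
0.3 1.1; 0.4 6.6; 0.5 12.2; 0.6 17.9; 0.7 23.8; 0.8 29.8; 0.9 35.8; 1.0 42.0; 1.1 48.3; 1.2 54.6; 1.3 61.0; 1.4 67.4; 1.5 73.7; 1.6 80.0;
```

View pics/a3.png

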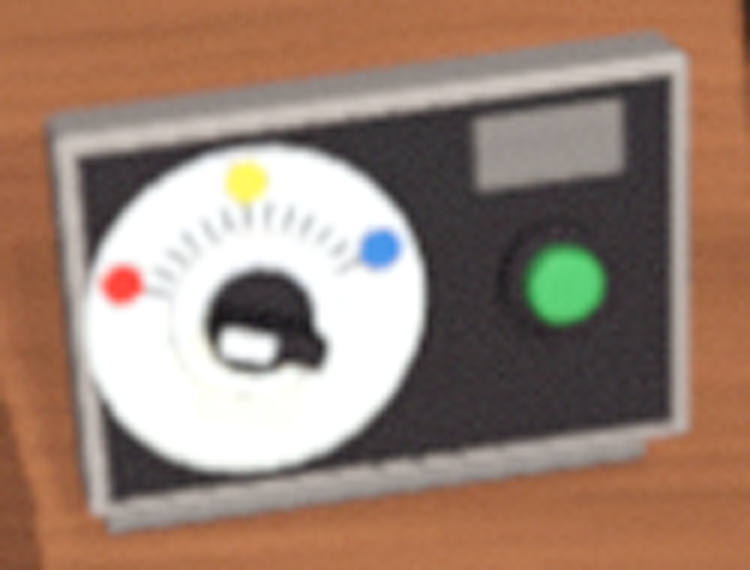

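```bash
sed -i 's/def meas(img,sx,sy):/def meas(img,sx,sy,T=130):/;s/g>130/g>T/' ang.py; python3 - <<'E' | grep area
from ang import *
for T_ in(150,165,180,200): meas(cv2.imread("pics/t3.png"),340+250/6,165+344/6,T_)
for T_ in(165,180,200):meas(cv2.imread("pics/t2.png"),340+250/6,165+340/6,T_)
E
python3 -c "
from h import *
p=np.load('p.npy');f=T(p)
for h in (16,14):print(f([p[3],p[4]-125,h]))
import sys"; python3 go.py 573 -249 200
```

```text
area 52.861111111111114 cen [384.047031   219.39393939] dir 64.13299169545247 sd [1.6031797  2.65924669]
area 51.97222222222222 cen [381.72830928 221.56360235] dir 23.989470784896696 sd [1.5639214  2.68159523]
area 2873.4444444444443 cen [385.77911076 213.49501502] dir 151.82438682188143 sd [17.31061059 24.71616508]
area 2505.0555555555557 cen [384.20389878 212.72704087] dir 149.05757662333542 sd [15.3961412  22.54576072]
area 38.30555555555556 cen [381.13802272 222.73072275] dir 9.174053638537117 sd [1.27867795 2.43880362]
area 32.388888888888886 cen [381.15408805 222.73684963] dir 9.641460960507999 sd [1.14044885 2.31709785]
area 42.75 cen [381.71117609 221.56725146] dir 23.563978552754406 sd [1.37799272 2.50238783]
area 38.80555555555556 cen [381.68957289 221.57026963] dir 23.838379393060933 sd [1.29157108 2.42805356]
area 33.19444444444444 cen [381.66834031 221.56806137] dir 24.3626573256567 sd [1.16294435 2.3124682 ]
[[ 572.2533356  -248.49937207  106.98029827]]
[[ 573.39162131 -248.35701561  105.34199418]]
tcp [457.2 120.4 215. ] ang toolY [-0.123  0.992 -0.   ] units [-1.158 -6.348  0.251] F [0.3 0.  0.5] t 9.28
```

The dial reads about 0.45, inside the 0.33–0.67 window. Now I move to the button.

```bash
python3 -m handwheel '[[0,-0.17,-0.9,0,0],[0,-0.17,-0.9,0,0],[0,-0.17,-0.9,0,0],[0,-0.17,-0.9,0,0],[0,-0.17,-0.9,0,0]]' && python3 -m handwheel '[[0,-0.09,-0.9,0,0],[0,-0.09,-0.9,0,0],[0,0,0,0,0]]' && python3 go.py 562.5 -249.9 135
```

```text
time: 9.9
tcp_pos: [540.3, -146.4, 214.8]
orientation: [-0.059, 0.998, -0.0, 0.0]
contact_force: [-0.1, 0.2, -0.2]
gripper_width: 0.3
grasp_force: 0.0
time: 10.28
tcp_pos: [563.4, -253.7, 214.1]
orientation: [-0.057, 0.998, -0.0, 0.0]
contact_force: [-0.5, 0.1, -1.7]
gripper_width: 0.1
grasp_force: 0.0
tcp [ 563.4 -253.7  214.1] ang toolY [-0.115  0.993 -0.001] units [0.009 0.066 1.318] F [-0.5  0.1 -1.7] t 10.28
```

```bash
python3 -m handwheel '[[0,0,0.05,0.66,0],[0,0,0,0.66,0],[0,0,0,0,0]]' && python3 -m handwheel '[[0,-0.05,0,0.08,0],[0,-0.05,0,0.07,0],[0,0,0,0,0]]' && python3 -m handwheel '[[0,-0.02,0,0.03,0],[0,-0.02,0,0.03,0],[0,0,0,0,0]]'&& python3 -m handwheel '[[0,-0.02,0,0.03,0],[0,-0.02,0,0.03,0],[0,0,0,0,0]]'
```

```text
time: 10.65
tcp_pos: [562.0, -245.7, 133.3]
orientation: [-0.06, 0.998, 0.001, -0.002]
contact_force: [0.4, 0.2, 0.8]
gripper_width: -0.1
grasp_force: 0.0
time: 11.02
tcp_pos: [569.9, -245.7, 127.1]
orientation: [-0.06, 0.998, -0.001, 0.001]
contact_force: [-0.0, -0.9, 2.5]
gripper_width: 0.2
grasp_force: 1.4
time: 11.4
tcp_pos: [571.8, -245.4, 123.7]
orientation: [-0.06, 0.998, -0.0, 0.0]
contact_force: [-3.6, -0.6, 12.6]
gripper_width: 0.3
grasp_force: 6.4
time: 11.78
tcp_pos: [572.5, -245.4, 122.9]
orientation: [-0.06, 0.998, -0.001, -0.001]
contact_force: [-25.1, 1.1, 45.4]
gripper_width: -0.4
grasp_force: 25.0
```

Force is 52 N, so this is a hard stop. I'll back out in small steps; a spring-like force tail of about 5 N over 6 mm would confirm that it was the button.

```bash
for i in 1; do python3 -m handwheel '[[0,0.025,0,-0.035,0],[0,0,0,0,0]]' ; python3 -m handwheel '[[0,0.02,0,-0.03,0],[0,0,0,0,0]]';python3 -m handwheel '[[0,0.02,0,-0.03,0],[0,0,0,0,0]]';python3 -m handwheel '[[0,0.02,0,-0.03,0],[0,0,0,0,0]]';python3 -m handwheel '[[0,0.02,0,-0.03,0],[0,0,0,0,0]]';python3 -m handwheel '[[0,0.02,0,-0.03,0],[0,0,0,0,0]]';python3 -m handwheel '[[0,0.02,0,-0.03,0],[0,0,0,0,0]]'; done | grep -E "tcp_pos|contact"
```

```text
tcp_pos: [572.1, -245.4, 123.4]
contact_force: [-10.5, 0.9, 24.8]
tcp_pos: [571.6, -245.4, 123.8]
contact_force: [-0.6, 0.3, 10.7]
tcp_pos: [570.4, -245.5, 125.1]
contact_force: [-0.4, -0.7, 4.9]
tcp_pos: [568.9, -245.5, 126.5]
contact_force: [0.5, -1.1, 3.0]
tcp_pos: [567.6, -245.6, 128.1]
contact_force: [0.2, -0.4, 2.1]
tcp_pos: [566.4, -245.7, 129.9]
contact_force: [0.5, 0.3, 0.0]
tcp_pos: [565.4, -245.9, 131.8]
contact_force: [0.3, 0.1, 0.2]
```

The force follows a spring of about 5 N over 6–7 mm, then a hard stop, so the button was fully in and has been released. I'll back off and check the scene.

```bash
python3 -m handwheel '[[0,0,0,-0.8,0],[0,0,0,-0.8,0],[0,0.2,0.9,0,0],[0,0.2,0.9,0,0],[0,0.2,0.9,0,0]]' | grep tcp && python3 -m handwheel '[[0,0.2,0.9,0,0],[0,0.2,0.9,0,0],[0,0.2,0.9,0,0],[0,0,0.5,0,0],[0,0,0,0,0]]'; python3 - <<'E' | grep area | tail -2
from h import *
t=snapshot("top")["color"][:,:,::-1]; cv2.imwrite("pics/t4.png",t)
from ang import meas
for T_ in(180,200): meas(t,340+250/6,165+344/6,T_)
E
```

```text
tcp_pos: [509.5, -88.0, 227.9]
time: 14.78
tcp_pos: [451.3, 98.5, 228.0]
orientation: [-0.061, 0.998, 0.0, 0.0]
contact_force: [-0.1, 0.3, 0.3]
gripper_width: 0.3
grasp_force: 0.0
area 38.333333333333336 cen [381.14939614 222.73067633] dir 9.084283844484418 sd [1.27873069 2.44176859]
area 32.47222222222222 cen [381.16467066 222.7352438 ] dir 9.767538332052794 sd [1.14266989 2.31850247]
```

View pics/t4.png

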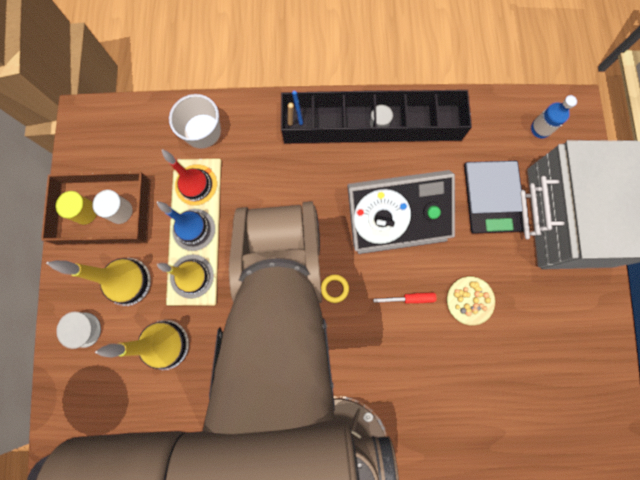

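The dial is unchanged at about 0.45 (pointer at (381,222), aimed at the red dot). The button is out at (433,213), the lamps and visible items are where they were, and the arm is clear. I'm handing the job in.

```bash
python3 -c "
from plant import *
print(job_done())"
```

```text
the job is handed in; nothing more can be done
None
```

The red lamp stands on the orange ring, so I turned the dial to red (measured about 0.45 rad, dot at 0.5), then pressed the start button fully in and let it go; nothing else on the desk looked moved in the last picture (the arm hid the calculator), and the job is handed in, with no verdict returned.

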